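Free the top sample cup and tare it on the balance

TASK

Take the orange cup off the top of the nested stack: its twist lock must be turned free as you lift, and the blue cups must stay behind in their stand. Set the orange cup down gently, upright and wholly on the balance's round steel pan, without dropping it. Let go, press the balance's blue tare button fully down while the cup stands there, and leave the cup standing on the pan and the other things on the bench undisturbed.

Things in the scene. Friction and masses are not known exactly. Their poses are not given: they have to be found in the camera images.
- cup: Orange open cup, top of the stack, 100 g, 90 mm tall. Origin: centre of its underside, z up its axis. Foot 41 mm in diameter from 0 to 40 mm up, hanging inside the blue cup below; then a hollow collar, 60 mm outer diameter, wall 2.5 mm, 40 to 90 mm up, standing free above the stack: grip across it from above. White stripes on its +x and -x sides, above two lugs on the foot.
- nest: Two blue cups beneath, locked together as one loose piece, 260 g, 140 mm tall, 60 mm outer diameter. Origin: centre of its underside, z up. The orange cup's origin starts 100 mm above this one. White stripes on +x and -x mark the two tabs inside its rim. It stands loosely in the stand, which lets it turn about 10 degrees each way.
- nest_rim (a point): Centre of the blue cups' top rim: the lock. The orange lugs sit 2.5 mm under the blue tabs, stripes in line within 7 degrees: pulled straight up, the blue cups come along. Turned 45 to 135 degrees on the blue cup, either way, it is free (turn about 75, to allow for play) and lifts straight out: 40 mm clears the foot, 2 mm play sideways.
- stand: White stack stand, fixed to the bench: a 110 x 110 mm base plate 6 mm thick with a sleeve of 72 mm diameter that reaches 66 mm high around the lowest cup. Origin: centre of the underside of the base, on the bench.
- balance: White laboratory balance, fixed, 240 mm (its x) by 170 mm (its y), housing top 58 mm above the bench. Origin: centre of its underside; -x is its front with the display and the tare button, the pan is to the back.
- pan (a point): Centre of the top face of the round steel pan, 124 mm diameter, 72 mm above the bench, fixed; 35 mm behind the balance's origin (+x).
- tare_top (a point): Centre of the top face of the blue tare button, 28 mm diameter, at the balance's front; it is pressed straight down, 6 mm of travel against a spring of about 4 N, and springs back.
- tare (a joint): Travel of the tare button: 0 up, 0.006 m fully down.
- tube_rack: Blue tube rack with capped tubes, 150 x 60 x 57 mm, loose bystander between the stack and the balance; origin: centre of the underside.
- reagent: Glass reagent bottle with blue cap, 70 mm diameter, 140 mm tall, loose bystander beyond the tube rack; origin: centre of the underside.
- beaker: Glass beaker, 70 mm diameter, 90 mm tall, loose bystander; origin: centre of the underside.
- tip_box: Red and clear pipette tip box, 120 x 85 x 80 mm, loose bystander; origin: centre of the underside.
- tip_box_blue: Blue and white pipette tip box, 120 x 87 x 95 mm, loose bystander; origin: centre of the underside.
Mind the look-alikes: they are no part of the job. Leave any yellow look-alike of the cup alone. What is shaped like the nest but yellow is not meant.

How it is judged:
On the way, in this order (a step that is already met when the one before it is completed fails the run):
1. the orange cup is lifted clear out of the blue cups, which stay in the stand (z of cup in the frame of nest above 0.142 m and distance of nest from where it was at the start of the episode below 0.015 m), for 0.1 s.
2. the orange cup stands upright on the pan, released (horizontal distance between cup and pan below 0.042 m and z of cup in the frame of pan between -0.004 and 0.004 m and angle between cup's own z axis and vertical below 0.1 rad and contact force between each of the arm, the fingers and cup below 0.05 N and linear speed of cup below 0.03 m/s), for 0.2 s.
3. the tare button is pressed fully down (5 mm or more) while the cup stands on the pan untouched (value of joint tare above 0.005 m and horizontal distance between cup and pan below 0.042 m and angle between cup's own z axis and vertical below 0.1 rad and contact force between the fingers and cup below 0.05 N), for 0.05 s.
At the end, for the whole second after the job is handed in: Orange cup at rest, upright (0.1 rad) on the pan, its axis within 42 mm of the pan's centre; tare button pressed 5 mm or more while it stood there and up again; blue cups still in their stand (moved under 15 mm, upright within 0.1 rad) (horizontal distance between cup and pan below 0.042 m and z of cup in the frame of pan between -0.004 and 0.004 m and angle between each of cup, nest's own z axis and vertical below 0.1 rad and linear speed of cup below 0.02 m/s and value of joint tare below 0.002 m and distance of nest from where it was at the start of the episode below 0.015 m); the robot touches nothing.
It fails at once if the blue cups are lifted or pulled from their stand (more than 20 mm) (distance of nest from where it was at the start of the episode above 0.02 m).
It fails at once if the orange cup is dropped (falls faster than 0.6 m/s with no finger on it) (linear speed of cup above 0.6 m/s and contact force between the fingers and cup below 0.01 N).
It fails at once if the tare button is pressed (5 mm) before the cup stands on the pan (value of joint tare above 0.005 m and (horizontal distance between cup and pan above 0.06 m or z of cup in the frame of pan above 0.02 m)).
It fails at once if a bystander is pushed more than 30 mm (distance of any of tube_rack, reagent, beaker, tip_box, tip_box_blue from where it was at the start of the episode above 0.03 m).
It also fails if it takes over 54 s, if anything falls off the work surface, if the arm or the gripper's body presses on something with over 40 N, if the wrist force passes 120 N, or if a joint passes its speed limit or range.

ROBOT

A 6-joint arm with a two-finger parallel gripper is mounted at the origin on the work surface. World frame = base frame: x ahead of the robot, y to its left, z up, the work surface at z = 0. Lengths are in m, angles in rad, forces in N, time in s.
With the tool pointing down it reaches from about 0.425 to 0.95 m from the base axis. Payload 3.5 kg.
Tool frame: the origin (TCP) lies on the centre line of the jaws, within the pads' length; the fingertips stand 22 mm ahead of it and the grasp point (between the pads) lies 3 mm ahead of it; z points along the fingers, y is the direction in which the jaws open and shut (so a half turn about z gives the same grasp; the last joint's range is limited). The gripper opens to 85 mm and grips with 20 to 120 N. Pads are 22 mm wide; open, the fingers measure 114 mm over their backs; the gripper's body (76 mm by 85 mm) begins 54 mm behind the grasp point. The pads swing forward as they close: fully open they stand 13 mm farther back than shut.
Start: joints at [1.165, 0.286, 1.577, -0, 1.279, -0.15], TCP at [0.171, 0.653, 0.253] pointing down, gripper open.
Joint ranges: [-2.77, 2.77], [-0.9, 2.22], [0.21, 2.48], [-1.53, 4.67], [0.24, 2.81], [-2.84, 2.84]. Speed limits (rad/s): [2.79, 2.79, 3.14, 3.14, 3.14, 3.14].

INTERFACE

Orientations are given as a unit quaternion [x, y, z, w].
In Python, from cell import sensors, cams, robot gives the robot as it stands.
- The arm moves only by the shell command python3 -m pendant 'ROWS' [OPENING]. ROWS is JSON, one flat list of numbers, 4 for each row, row after row: the shift along the tool's x, y, z in mm, then the turn about the tool's z in rad. In form: [dx, dy, dz, twist, dx, dy, dz, twist, ...]. A call has exactly 10 rows; each row is the pose to reach, as a shift and turn from the pose measured when the call began, along the tool's axes at that moment; what a row does not reach only later rows make up. A row lasts 1/8 s, in which the tool goes at most 62.5 mm and 10.7 degrees, less where a joint would pass 70% of its speed; a pose out of reach is approached as far as the arm can. A call with a gripper value outside its range is refused whole. OPENING is the finger opening in mm, from 0 to 85.4, set as the call begins (- or left out, the last holds). The fingers move at their own pace and stop on an object; the grip force is fixed at half the most. Time passes only in rows, so rows that repeat a pose let the fingers close, or fill a call up. It gives the time, the measured TCP pose, the force and the opening at its end, in the units of the state.
- sensors.read_state(): the state, without advancing time (a new reading comes with each control period).
- cams.read_camera(name): name is "scene" or "top" or "wrist"; returns (picture, depth): 400x640x3 uint8, red, green, blue; 400x640 float32, m along the optical axis (not along the pixel's ray), 0 where there is no reading.
- cams.camera_info(name): a dict with "camera_matrix" (3x3 intrinsics, pixels), "distortion" ([k1, k2, p1, p2, k3] as OpenCV has them; the pictures are not rectified), "R" (3x3) and "t" (3): a world point X has camera coordinates R X + t. Camera axes: x right, y down, z forward; pixel columns grow to the right and rows downward; lengths in m; the calibration is good to about 2 mm. A picture is of the moment at which its call begins: read the wrist's pose just before it. camera_info takes no time and is no camera call; for the wrist camera it gives the pose at the moment of the call.
- robot.close_job(): hands the job in, once; it reports no verdict.
The state is a dict: "time": time; "joint_pos": joint angles; "joint_velocities": joint speeds; "joint_efforts": joint torques, N m; "position": TCP position; "orientation": TCP orientation; "force": force on the tool from outside, world axes, zero at the start; "wrist_torque": the same for the moment, N m; "gripper_width": finger opening in m.
Only numpy, scipy, OpenCV 4.12 (cv2) and the standard library are available. Lean on these libraries where they do the work, as an engineer would, in place of code of your own. Each camera call takes 0.05 s, during which the arm holds its last target.

## Working session

There is one attempt and no reset: what is moved stays moved. The work goes in short steps, Python scripts to look and compute and a shell command to move; the robot and the scene stay as the last step left them, time stands still between calls to the robot, and variables do not carry over. Pictures are saved under pics/ and viewed, and the job is handed in when it is done.

```bash
mkdir -p pics; ls; python3 - <<'E'
from cell import sensors,cams
import cv2
print(sensors.read_state())
for n in ['scene','top','wrist']:
    i=cams.camera_info(n); p,d=cams.read_camera(n)
    cv2.imwrite(f'pics/{n}0.png',p[:,:,::-1]); 
    import numpy as np; np.savez(f'pics/{n}0.npz',p=p,d=d,K=i['camera_matrix'],D=i['distortion'],R=i['R'],t=i['t'])
    print(n,i, (d>0).mean())
E
```

```text
pics
{'time': 0.0, 'joint_pos': array([ 1.16501230e+00,  2.87207199e-01,  1.57817437e+00, -9.81163038e-06,
        1.27858881e+00, -1.49978910e-01]), 'joint_velocities': array([ 0.00130803, -0.00049991, -0.00052771,  0.0011376 ,  0.00045856,
        0.00150532]), 'joint_efforts': array([-9.02037991e-04, -4.05973184e+01, -2.92632347e+01, -1.71368324e-04,
        5.79935586e-03, -3.41493660e-06]), 'position': array([0.17051081, 0.65248653, 0.25192084]), 'orientation': array([ 1.27552618e-01,  9.91831093e-01, -1.14454342e-03, -3.21611242e-04]), 'force': array([ 0.09088564,  1.07275095, -0.26115154]), 'wrist_torque': array([-0.04907536, -0.03323625, -0.03684536]), 'gripper_width': 0.08533728465955905}
scene {'camera_matrix': array([[509.3686658 ,   0.        , 314.22650959],
       [  0.        , 509.3686658 , 202.07613384],
       [  0.        ,   0.        ,   1.        ]]), 'distortion': array([-0.1364325,  0.       ,  0.       ,  0.       ,  0.       ]), 'R': array([[ 0.66884007,  0.74339775, -0.00357072],
       [ 0.54235485, -0.49123414, -0.68157188],
       [-0.50843307,  0.453925
[... 398 characters left out ...]
 -2.11189648e-03],
       [-9.85278983e-01,  1.45577768e-02, -1.70333194e-01],
       [ 1.70345876e-01, -3.73458448e-04, -9.85384262e-01]]), 't': array([8.75128177e-04, 5.70120594e-01, 1.27380361e+00])} 0.9960234375
wrist {'camera_matrix': array([[303.45587362,   0.        , 323.61912396],
       [  0.        , 303.45587362, 197.21833488],
       [  0.        ,   0.        ,   1.        ]]), 'distortion': array([-0.01434406,  0.        ,  0.        ,  0.        ,  0.        ]), 'R': array([[ 0.25306611,  0.96744436, -0.00299212],
       [ 0.91970452, -0.23961632,  0.31101063],
       [ 0.30016852, -0.08145812, -0.95040172]]), 't': array([-0.67273027, -0.03985886,  0.38011318])} 0.99602734375
```

View pics/scene0.png

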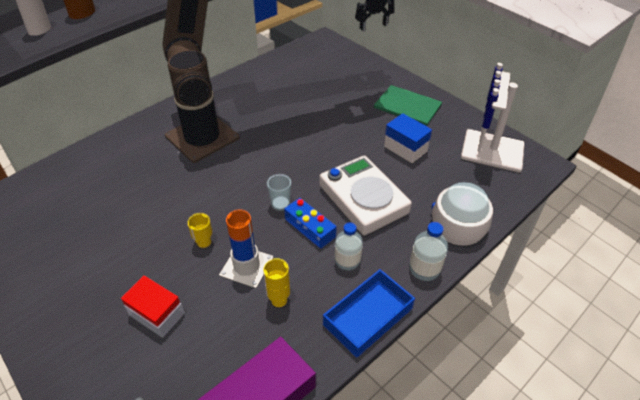

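View pics/top0.png

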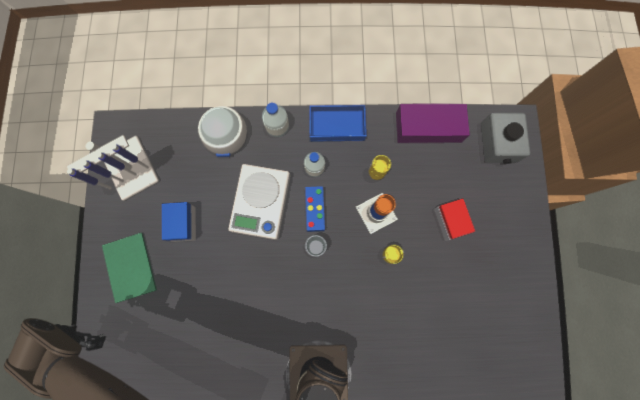

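View pics/wrist0.png

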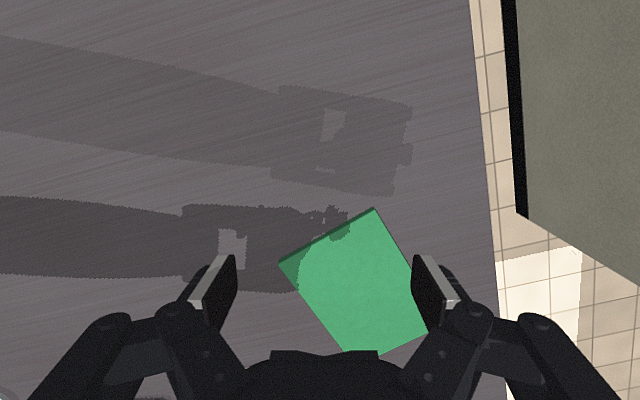

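Scene view: orange cup at about (240,222) on the blue nest in its white stand. Top view: the same stack at (384,205), balance pan at (261,190), tare button at (268,227), rack at (315,208), yellow look-alikes at (380,167) and (393,254).

```bash
cat > h.py <<'E'
import numpy as np,cv2
def load(n):
    return dict(np.load(f'pics/{n}.npz'))
def cloud(c):
    h,w=c['d'].shape
    u,v=np.meshgrid(np.arange(w),np.arange(h))
    q=cv2.undistortPoints(np.stack([u,v],-1).reshape(-1,1,2).astype(float),c['K'],c['D']).reshape(h,w,2)
    P=np.concatenate([q,np.ones((h,w,1))],-1)*c['d'][...,None]
    return (P-c['t'])@c['R']
def ray(c,uv,z):
    q=cv2.undistortPoints(np.array(uv,float).reshape(-1,1,2),c['K'],c['D']).reshape(-1,2)
    d=np.c_[q,np.ones(len(q))]@c['R']; o=-c['R'].T@c['t']
    return o+d*((z-o[2])/d[:,2])[:,None]
def circ(xy):
    A=np.c_[2*xy,np.ones(len(xy))]; s=np.linalg.lstsq(A,(xy**2).sum(1),rcond=None)[0]
    return s[:2],np.sqrt(s[2]+s[:2]@s[:2])
def hsv(c): return cv2.cvtColor(c['p'],cv2.COLOR_RGB2HSV)
E
python3 - <<'E'
from h import *
for n in ['top0','scene0']:
    c=load(n);X=cloud(c);H=hsv(c);h,s,v=H[...,0],H[...,1],H[...,2]
    org=(h>5)&(h<17)&(s>150)&(v>80)&(X[...,2]>0.1)&(X[...,2]<.3)
    P=X[org]; print(n,'orange',org.sum(),P.min(0),P.max(0))
    P=P[P[:,2]>P[:,2].max()-.006]; print(' rim',len(P),circ(P[:,:2]),P.mean(0))
    st=(s<50)&(v>120)&(abs(X[...,2]-.006)<.004)&(abs(X[...,1]+.15)<.15)&(X[...,0]>.3)&(X[...,0]<.75)
    ys,xs=np.nonzero(st); print(' standplate',len(xs),X[st].min(0),X[st].max(0), cv2.minAreaRect(X[st][:,:2].astype(np.float32)))
    pan=(abs(X[...,2]-.072)<.004)&(s<40)&(X[...,0]>.4)&(X[...,0]<.8)&(X[...,1]>.05)&(X[...,1]<.35)
    P=X[pan].astype(np.float32);print(' pan',len(P),cv2.minEnclosingCircle(P[:,:2]),P.mean(0))
    ho=(abs(X[...,2]-.058)<.004)&(X[...,0]>.4)&(X[...,0]<.8)&(X[...,1]>.05)&(X[...,1]<.35)
    P=X[ho].astype(np.float32);print(' house',len(P),cv2.minAreaRect(P[:,:2]))
    bl=(h>100)&(h<125)&(s>130)&(X[...,2]>.05)&(X[...,2]<.08)&(X[...,1]>.1)&(X[...,1]<.3)&(X[...,0]>.4)&(X[...,0]<.6)
    P=X[bl].astype(np.float32);print(' btn',len(P),cv2.minEnclosingCircle(P[:,:2]) if len(P) else '',np.median(P,0) if len(P) else '')
    ob=(X[...,2]>.02)&(X[...,0]>.3)&(X[...,0]<.8)&(X[...,1]>-.45)&(X[...,1]<.45)
    k,l,S,C=cv2.connectedComponentsWithStats(ob.astype(np.uint8))
    for i in range(1,k):
        if S[i,4]>60: P=X[l==i];print('  obj',S[i],P.min(0).round(3),P.max(0).round(3))
E
```

```text
top0 orange 312 [ 0.51204047 -0.23975652  0.14485853] [ 0.57052966 -0.18342038  0.20151329]
 rim 36 (array([ 0.54166913, -0.21115783]), np.float64(0.027085954598803447)) [ 0.53810445 -0.21566564  0.19758727]
 standplate 472 [ 0.40369546 -0.281731    0.00203966] [ 0.61175252 -0.00108784  0.00997056] ((0.49800464510917664, -0.12526121735572815), (0.1126149371266365, 0.30702871084213257), 27.12418556213379)Traceback (most recent call last):
  File "<stdin>", line 10, in <module>
cv2.error: OpenCV(4.12.0) /io/opencv/modules/imgproc/src/shapedescr.cpp:201: error: (-215:Assertion failed) count >= 0 && (depth == CV_32F || depth == CV_32S) in function 'minEnclosingCircle'
```

```bash
python3 - <<'E'
import cv2
a=cv2.imread('pics/scene0.png')[195:295,190:310];cv2.imwrite('pics/z1.png',cv2.resize(a,None,fx=6,fy=6,interpolation=cv2.INTER_CUBIC)[:600])
a=cv2.imread('pics/top0.png')[150:270,220:420];cv2.imwrite('pics/z2.png',cv2.resize(a,None,fx=4,fy=4,interpolation=cv2.INTER_CUBIC))
E
```

```text
(no output)
```

View pics/z1.png

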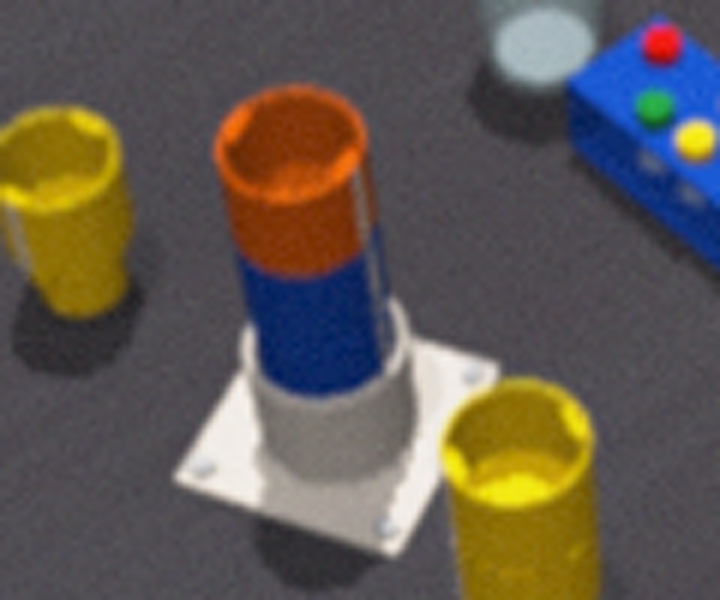

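View pics/z2.png

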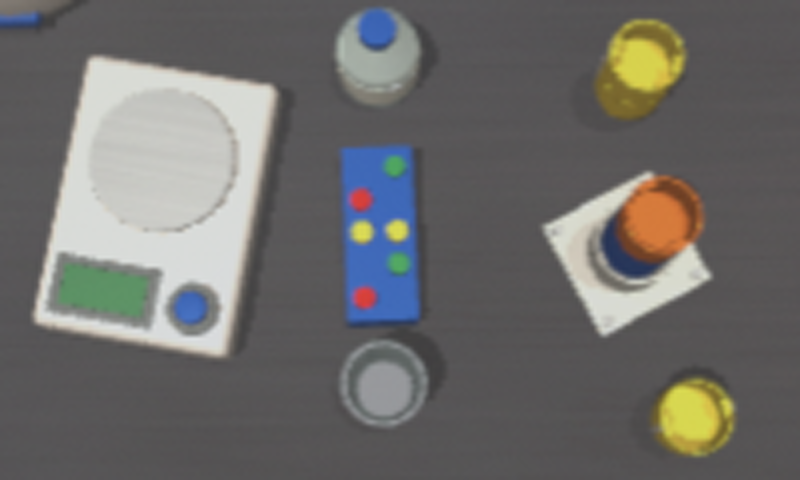

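```bash
python3 - <<'E'
from h import *
for n in ['top0','scene0']:
    c=load(n);X=cloud(c);H=hsv(c);h,s,v=H[...,0],H[...,1],H[...,2]
    org=(h>3)&(h<17)&(s>150)&(v>80)&(X[...,2]>0.1)&(X[...,2]<.3)
    P=X[org]; print(n,'orange',org.sum(),P.min(0),P.max(0))
    P=P[P[:,2]>np.percentile(P[:,2],97)-.008]; print(' rim',len(P),circ(P[:,:2]),P.mean(0))
    ob=(X[...,2]>.02)&(X[...,0]>.3)&(X[...,0]<.8)&(X[...,1]>-.45)&(X[...,1]<.45)
    k,l,S,C=cv2.connectedComponentsWithStats(ob.astype(np.uint8))
    for i in range(1,k):
        if S[i,4]>60: P=X[l==i];print('  obj',S[i],P.min(0).round(3),P.max(0).round(3), np.median(H[l==i],0))
    bal=(s<60)&(v>120)&(X[...,2]>.04)&(X[...,2]<.09)&(X[...,1]>.05)&(X[...,1]<.35)&(X[...,0]>.4)&(X[...,0]<.8)
    P=X[bal].astype(np.float32);print(len(P),cv2.minAreaRect(P[:,:2]),np.histogram(P[:,2],np.arange(.04,.09,.004)))
E
```

```text
top0 orange 312 [ 0.51204047 -0.23975652  0.14485853] [ 0.57052966 -0.18342038  0.20151329]
 rim 65 (array([ 0.54140623, -0.210968  ]), np.float64(0.02728890594263825)) [ 0.53844899 -0.21224774  0.19558823]
  obj [201 133  43  24 699] [ 0.345 -0.007  0.024] [0.8   0.4   1.352] [ 42.  12. 155.]
  obj [414 135  31   7 146] [ 0.795 -0.45   0.02 ] [ 0.8   -0.344  0.084] [155. 106.  65.]
  obj [305 152  20  24 411] [ 0.345 -0.03   0.021] [0.741 0.037 1.352] [ 60.  14. 158.]
  obj [369 155  22  26 390] [ 0.345 -0.243  0.036] [ 0.713 -0.007  1.352] [ 25.  160.  149.5]
  obj [ 228  164   63   76 3531] [ 0.345 -0.007  0.02 ] [0.714 0.299 1.352] [ 40.   6. 202.]
  obj [306 186  19  45 780] [ 0.345 -0.027  0.023] [0.631 0.034 1.352] [110. 163. 182.]
  obj [368 194  27  29 530] [ 0.345 -0.241  0.026] [ 0.573 -0.007  1.352] [ 12. 168. 149.]
  obj [180 202  15  39 505] [ 0.345 -0.007  0.02 ] [0.575 0.45  1.352] [110. 149.  97.]
  obj [436 202  17  39 381] [ 0.345 -0.45   0.02 ] [ 0.563 -0.007  1.352] [  1. 175. 127.]
  obj [306 235  21  22 188] [ 0.345 -0.031  0.021] [0.459 0.034 1.352] [ 90.  11. 113.]
  obj [382 245  21  19 310] [ 0.345 -0.279  0.037] [ 0.422 -0.007  1.352] [ 27.  160.  186.5]Traceback (most recent call last):
  File "<stdin>", line 12, in <module>
cv2.error: OpenCV(4.12.0) /io/opencv/modules/imgproc/src/convhull.cpp:143: error: (-215:Assertion failed) total >= 0 && (depth == CV_32F || depth == CV_32S) in function 'convexHull'
```

```bash
python3 - <<'E'
from h import *
for n in ['top0','scene0']:
    c=load(n);X=cloud(c);H=hsv(c);h,s,v=[H[...,i].astype(int) for i in range(3)]
    print(n)
    reg=(X[...,1]>.05)&(X[...,1]<.35)&(X[...,0]>.4)&(X[...,0]<.8)&(X[...,2]>.045)&(X[...,2]<.09)
    print(reg.sum(), np.histogram(X[reg][:,2],np.arange(.045,.09,.003))[0])
    k,l,S,C=cv2.connectedComponentsWithStats(reg.astype(np.uint8)); i=1+S[1:,4].argmax(); m=(l==i).astype(np.uint8)
    print(S[i])
    ct=max(cv2.findContours(m,0,2)[0],key=cv2.contourArea)
    r=ray(c,ct.reshape(-1,2),.058); print('bal rect @.058',cv2.minAreaRect(r[:,:2].astype(np.float32).copy()))
    bl=reg&(h>100)&(h<125)&(s>110); k,l,S,C=cv2.connectedComponentsWithStats(bl.astype(np.uint8))
    for i in range(1,k):
        if S[i,4]>10:
            print('blue',S[i],C[i],ray(c,C[i],.066), np.median(X[l==i],0),X[l==i].max(0)-X[l==i].min(0))
    hi=reg&(X[...,2]>.067); k,l,S,C=cv2.connectedComponentsWithStats(hi.astype(np.uint8)); i=1+S[1:,4].argmax()
    P=X[l==i]; print('pan',S[i],C[i],ray(c,C[i],.072),np.median(P,0),P.min(0),P.max(0))
    # pan by circle of contour
    ct=max(cv2.findContours((l==i).astype(np.uint8),0,1)[0],key=cv2.contourArea)
    r=ray(c,ct.reshape(-1,2),.072); print(circ(r[:,:2]))
E
```

```text
top0
3653 [ 37  57 156 540 821 525 194 162 392 462 156  46  34  31]
[ 228  164   62   75 3427]
bal rect @.058 ((0.5816665887832642, 0.19369278848171234), (0.1710180640220642, 0.23961277306079865), 79.26400756835938)
blue [264 223   8   8  49] [267.32653061 226.42857143] [[0.49179231 0.1635987  0.066     ]] [0.49141821 0.16256059 0.08101713] [0.02381315 0.02352027 0.00849156]
pan [ 242  172   37   36 1015] [260.10049261 189.46699507] [[0.61719997 0.18832293 0.072     ]] [0.61709224 0.1884278  0.07242994] [0.5564024  0.12720156 0.06707902] [0.67922174 0.2507023  0.08127369]
(array([0.61766923, 0.1886535 ]), np.float64(0.06055853170851884))
scene0
3596 [ 83 102 292 813 712 271  83 251 541 301  48  33  14  16]
[ 320  156   91   72 3471]
bal rect @.058 ((0.5909339785575867, 0.18629223108291626), (0.17333783209323883, 0.24393995106220245), 79.13375091552734)
blue [330 169  10   7  57] [334.26315789 171.96491228] [[0.48540561 0.16697001 0.066     ]] [0.49563648 0.15828252 0.07822499] [0.03633837 0.02540061 0.01912777]
pan [351 177  42  32 997] [371.63691073 192.09729188] [[0.62223547 0.18453325 0.072     ]] [0.62125952 0.18543323 0.07099318] [0.55960463 0.12638634 0.06701594] [0.68278919 0.24894593 0.07762846]
(array([0.6209819 , 0.18563902]), np.float64(0.06029643299681797))
```

```bash
python3 - <<'E'
from h import *
# rim of orange: contour of orange mask in scene (whole) & stripes
c=load('scene0');X=cloud(c);H=hsv(c);h,s,v=[H[...,i].astype(int) for i in range(3)]
org=(h>3)&(h<17)&(s>140)&(v>60); org[:190]=0;org[300:]=0
k,l,S,C=cv2.connectedComponentsWithStats(org.astype(np.uint8));
for i in range(1,k):
    if S[i,4]>30: print(S[i],C[i],X[l==i].min(0),X[l==i].max(0))
print(X[org][:,2].max(), np.percentile(X[org][:,2],[50,90,97]))
def proj(P): return cv2.projectPoints(np.array(P,float).reshape(-1,1,3),cv2.Rodrigues(c['R'])[0],c['t'],c['K'],c['D'])[0].reshape(-1,2)
for a in range(0,360,30):
    a=np.deg2rad(a); print(round(np.rad2deg(a)),proj([.5415+.03*np.cos(a),-.211+.03*np.sin(a),.196]).round(1),proj([.5415+.03*np.cos(a),-.211+.03*np.sin(a),.146]).round(1))
E
```

```text
[226 209  26  32 636] [238.42767296 224.18238994] [ 0.34913347 -0.61311054 -0.00528423] [ 1.26844163 -0.09181033  1.11915395]
1.1191539510168025 [0.17376959 0.19376051 0.19641791]
0 [[245.5 224.6]] [[247.7 237.8]]
30 [[249.5 220.4]] [[251.5 233.7]]
60 [[250.4 215.6]] [[252.3 228.9]]
90 [[248.  211.4]] [[250.  224.6]]
120 [[243.1 208.8]] [[245.2 222.1]]
150 [[236.8 208.6]] [[239.1 221.9]]
180 [[230.9 210.7]] [[233.4 224. ]]
210 [[226.9 214.7]] [[229.5 227.9]]
240 [[225.8 219.5]] [[228.4 232.7]]
270 [[228.  223.9]] [[230.6 237. ]]
300 [[233.1 226.6]] [[235.5 239.7]]
330 [[239.5 226.8]] [[241.8 240. ]]
```

Stack axis is about (0.541, −0.211), rim z ≈ 0.196, stripes at about 27°; pan centre ≈ (0.619, 0.187). Now I work out the shift to above the stack.

```bash
cat > g.py <<'E'
import sys,numpy as np
from scipy.spatial.transform import Rotation as R
from cell import sensors
def go(*T):
    s=sensors.read_state(); r=R.from_quat(s['orientation']).as_matrix()
    print('t',round(s['time'],2),'pos',s['position'].round(4),'jaw',np.rad2deg(np.arctan2(r[1,1],r[0,1])).round(1),'tilt',np.rad2deg(np.arccos(-r[2,2])).round(2),'j6',s['joint_pos'][5].round(2),'f',s['force'].round(1),'w',round(s['gripper_width'],4))
    for t in T: print(t,'->',(r.T@(np.array(t)-s['position'])*1000).round(1))
E
python3 -c "
from g import *
go([.42,.42,.30],[.55,.15,.30],[.541,-.211,.30])"
```

```text
t 0.15 pos [0.1706 0.6526 0.2522] jaw 75.3 tilt 0.1 j6 -0.15 f [-0.3  0.6 -0.2] w 0.0852
[0.42, 0.42, 0.3] -> [-300.2 -162.   -47.6]
[0.55, 0.15, 0.3] -> [-494.2 -390.3  -47.2]
[0.541, -0.211, 0.3] -> [-576.9 -741.9  -46.6]
```

```bash
python3 -m pendant '[-60,-20,-30,0,-120,-50,-48,0,-180,-90,-48,0,-240,-120,-48,0,-300,-162,-48,0,-340,-210,-48,0,-380,-255,-48,0,-420,-300,-48,0,-460,-345,-48,0,-494,-390,-48,0]'; python3 -c "
from g import *
go([.541,-.211,.30])"
```

```text
time: 1.4
position: [0.5406, 0.1702, 0.3005]
orientation: [0.128, 0.992, -0.001, -0.0]
force: [0.1, 0.3, -0.2]
gripper_width: 0.0854
t 1.4 pos [0.5406 0.1702 0.3005] jaw 75.3 tilt 0.1 j6 -1.19 f [ 0.1  0.3 -0.2] w 0.0854
[0.541, -0.211, 0.3] -> [ -96.8 -368.7    1.2]
```

```bash
python3 - <<'E'
from cell import cams
import numpy as np,cv2
i=cams.camera_info('wrist');p,d=cams.read_camera('wrist');cv2.imwrite('pics/w1.png',p[:,:,::-1]);np.savez('pics/w1.npz',p=p,d=d,K=i['camera_matrix'],D=i['distortion'],R=i['R'],t=i['t'])
E
python3 -m pendant '[-12,-45,0,0,-24,-92,0,0,-36,-138,0,0,-48,-184,0,0,-60,-230,0,0,-72,-276,0,0,-84,-322,0,0,-97,-369,0,0,-97,-369,0,0,-97,-369,0,0]'
python3 - <<'E'
from cell import cams
from g import *
import cv2
go([.541,-.211,.178])
i=cams.camera_info('wrist');p,d=cams.read_camera('wrist');cv2.imwrite('pics/w2.png',p[:,:,::-1]);np.savez('pics/w2.npz',p=p,d=d,K=i['camera_matrix'],D=i['distortion'],R=i['R'],t=i['t'])
E
```

```text
time: 2.7
position: [0.5415, -0.2172, 0.3028]
orientation: [0.13, 0.991, -0.003, 0.001]
force: [0.5, -0.4, -0.4]
gripper_width: 0.0852
t 2.7 pos [ 0.5415 -0.2172  0.3028] jaw 75.0 tilt 0.36 j6 -1.86 f [ 0.5 -0.4 -0.4] w 0.0852
[0.541, -0.211, 0.178] -> [  2.3   6.6 124.7]
```

View pics/w1.png

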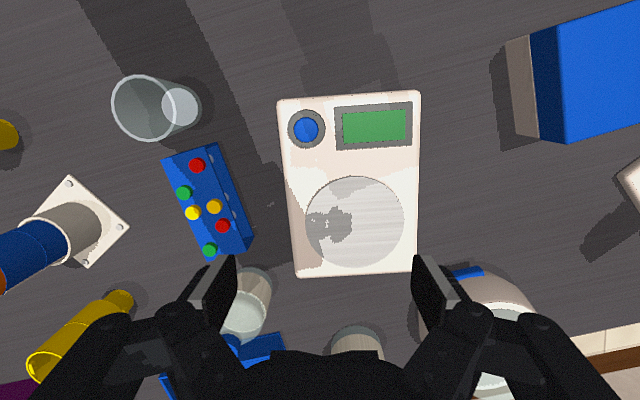

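View pics/w2.png

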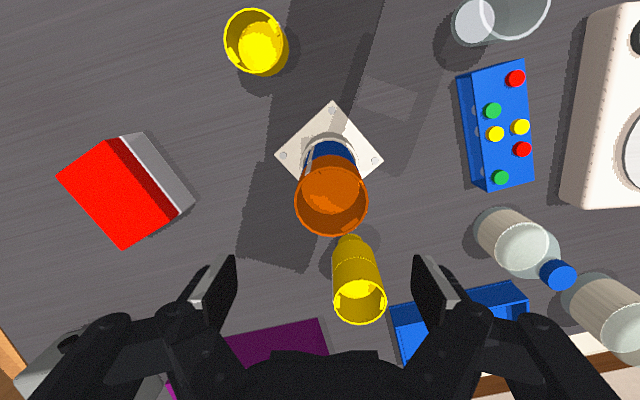

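Wrist view: orange rim ring centred near (331,198), tall yellow look-alike just beyond at (357,280), small yellow cup at (256,42). In w1 the pan is at (354,222) and the button at (306,129).

```bash
python3 - <<'E'
from h import *
c=load('w2');X=cloud(c);H=hsv(c);h,s,v=[H[...,i].astype(int) for i in range(3)]
org=((h>3)&(h<18)&(s>140)&(v>50)&(X[...,2]>.1)).astype(np.uint8)
k,l,S,C=cv2.connectedComponentsWithStats(org);i=1+S[1:,4].argmax();m=l==i
P=X[m];print('rim z',np.percentile(P[:,2],[50,90,98]));
R_=P[P[:,2]>.190];print('rim pts',len(R_),circ(R_[:,:2]))
ct=max(cv2.findContours(m.astype(np.uint8),0,1)[0],key=cv2.contourArea).reshape(-1,2)
r=ray(c,ct,.196)[:,:2]
e=cv2.fitEllipse(ct.astype(np.float32));print(e,ray(c,e[0],.196))
ct2=[p for p in ct if p[1]>e[0][1]+5]; print('ray rim',circ(ray(c,ct2,.196)[:,:2]))
ye=(h>20)&(h<35)&(s>140)&(v>60); k,l,S,C=cv2.connectedComponentsWithStats(ye.astype(np.uint8))
for i in range(1,k):
    if S[i,4]>300: P=X[l==i];print('yellow',S[i],np.percentile(P,[2,50,98],axis=0).round(3).tolist())
c=load('w1');X=cloud(c);H=hsv(c);h,s,v=[H[...,i].astype(int) for i in range(3)]
hi=(abs(X[...,2]-.072)<.005);hi[:165]=0;hi[:,:295]=0;hi[:,410:]=0
k,l,S,C=cv2.connectedComponentsWithStats(hi.astype(np.uint8));i=1+S[1:,4].argmax();m=l==i
P=X[m];print('pan',S[i],P.mean(0),P.min(0),P.max(0))
ct=max(cv2.findContours(m.astype(np.uint8),0,1)[0],key=cv2.contourArea).reshape(-1,2)
print(circ(ray(c,ct,.072)[:,:2]))
b=(h>100)&(h<125)&(s>120);b[:110]=0;b[150:]=0;b[:,:285]=0;b[:,325:]=0
P=X[b];print('btn',b.sum(),np.median(P,0),P.min(0),P.max(0))
E
```

```text
rim z [0.16106553 0.19467989 0.19559942]
rim pts 1106 (array([ 0.53620069, -0.2111999 ]), np.float64(0.029147632614929652))
((330.8508605957031, 196.9684295654297), (72.54895782470703, 80.80977630615234), 4.757181644439697) [[ 0.53665296 -0.21177356  0.196     ]]
ray rim (array([ 0.54121686, -0.21311329]), np.float64(0.029015926270256627))
yellow [ 223    7   66   70 3453] [[0.366, -0.28, 0.041], [0.388, -0.256, 0.048], [0.422, -0.224, 0.09]]
yellow [ 332  234   55   91 3850] [[0.653, -0.242, 0.003], [0.67, -0.215, 0.106], [0.711, -0.188, 0.139]]
pan [ 305  176   99   92 7152] [0.61440311 0.1884806  0.07106517] [0.55527142 0.12650662 0.06703781] [0.6788231  0.24957238 0.07379338]
(array([0.61625483, 0.18794497]), np.float64(0.061141890413019866))
btn 488 [0.4893336  0.16167939 0.07890194] [0.46289235 0.14779603 0.06792416] [0.50277786 0.18990033 0.42012716]
```

```bash
python3 -m pendant '[1,3,20,0,2,6,30,0,2,6,40,0,2,6,40,0,2,6,40,0,2,6,40,0,2,6,40,0,2,6,40,0,2,6,40,0,2,6,40,0]'
python3 - <<'E'
from cell import cams
from g import *
from h import *
import cv2
go([.541,-.211,.178])
i=cams.camera_info('wrist');p,d=cams.read_camera('wrist');cv2.imwrite('pics/w3.png',p[:,:,::-1]);np.savez('pics/w3.npz',p=p,d=d,K=i['camera_matrix'],D=i['distortion'],R=i['R'],t=i['t'])
c=load('w3');X=cloud(c);H=hsv(c);h,s,v=[H[...,i].astype(int) for i in range(3)]
m=((h>3)&(h<18)&(s>140)&(v>50)&(X[...,2]>.1)&(X[...,2]<.25)&(abs(X[...,0]-.54)<.06)&(abs(X[...,1]+.21)<.06))
P=X[m];print('rim z',np.percentile(P[:,2],[50,90,98]),'ext',P.min(0),P.max(0));
for z in(.188,.191,.194): 
    R_=P[P[:,2]>z];print('rim pts',len(R_),circ(R_[:,:2]),R_.min(0),R_.max(0))
E
```

```text
time: 4.0
position: [0.5413, -0.2107, 0.2629]
orientation: [0.13, 0.992, -0.003, 0.001]
force: [0.6, -0.6, 0.1]
gripper_width: 0.0855
t 4.0 pos [ 0.5413 -0.2107  0.2629] jaw 75.1 tilt 0.38 j6 -1.85 f [ 0.6 -0.6  0.1] w 0.0855
[0.541, -0.211, 0.178] -> [ 0.4  0.1 84.9]
rim z [0.16634823 0.19462209 0.19559328] ext [ 0.51168541 -0.24279074  0.1423025 ] [ 0.57131857 -0.18343335  0.19725133]
rim pts 1742 (array([ 0.54102201, -0.21296846]), np.float64(0.027651316553027928)) [ 0.51168541 -0.24279074  0.18800059] [ 0.57131857 -0.18343335  0.19725133]
rim pts 1494 (array([ 0.54117162, -0.21297685]), np.float64(0.02763029359727724)) [ 0.51168541 -0.24279074  0.19101877] [ 0.57131857 -0.18343335  0.19725133]
rim pts 977 (array([ 0.54138881, -0.21303929]), np.float64(0.027964543782187316)) [ 0.5118485  -0.24279074  0.19400275] [ 0.57131857 -0.18363149  0.19725133]
```

View pics/w3.png

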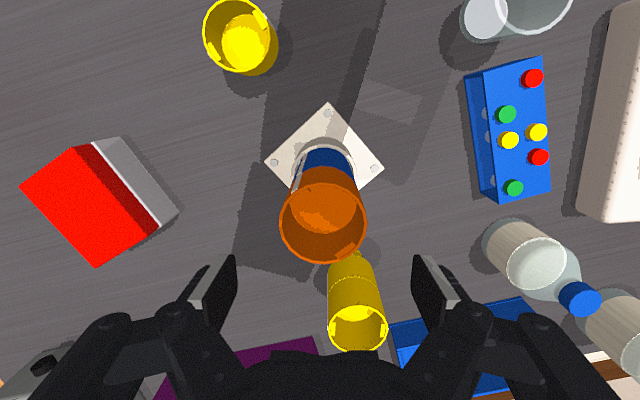

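Rim is now cleanly at (0.5413, −0.213), z 0.196 (ring centre at pixel (323,222)). Descending, then gripping.

```bash
python3 -m pendant '[0,-1,15,0,0,-2,30,0,0,-2,45,0,0,-2,60,0,0,-2,72,0,0,-2,80,0,0,-2,85,0,0,-2,85,0,0,-2,85,0,0,-2,85,0]' 85
python3 -c "
from g import *
go([.5413,-.2125,.178])"
python3 -m pendant '[0,0,0,0,0,0,0,0,0,0,0,0,0,0,0,0,0,0,0,0,0,0,0,0,0,0,0,0,0,0,0,0,0,0,0,0,0,0,0,0]' 50
python3 - <<'E'
from cell import cams
from g import *
import cv2
go([.5413,-.2125,.178])
p,d=cams.read_camera('wrist');cv2.imwrite('pics/w4.png',p[:,:,::-1])
E
```

```text
time: 5.3
position: [0.5411, -0.2133, 0.1785]
orientation: [0.13, 0.992, -0.003, 0.001]
force: [-0.6, -0.2, -0.7]
gripper_width: 0.085
t 5.3 pos [ 0.5411 -0.2133  0.1785] jaw 75.1 tilt 0.42 j6 -1.86 f [-0.6 -0.2 -0.7] w 0.085
[0.5413, -0.2125, 0.178] -> [-0.   0.8  0.5]
time: 6.55
position: [0.5416, -0.2139, 0.1794]
orientation: [0.13, 0.992, -0.004, 0.002]
force: [0.9, -1.3, 5.3]
gripper_width: 0.0595
t 6.55 pos [ 0.5416 -0.2139  0.1794] jaw 75.1 tilt 0.53 j6 -1.86 f [ 0.9 -1.3  5.3] w 0.0595
[0.5413, -0.2125, 0.178] -> [0.7 1.3 1.4]
```

View pics/w4.png

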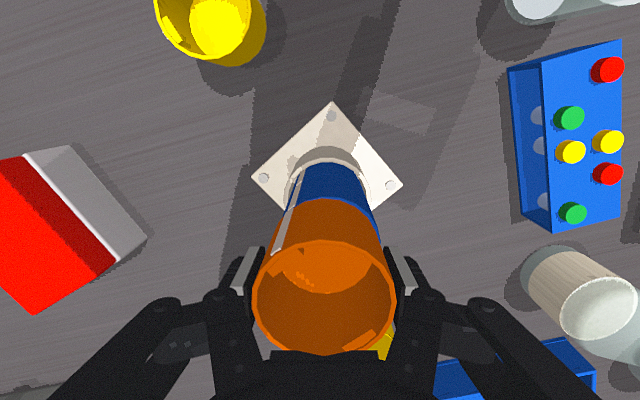

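Gripped at 59.5 mm; picture shows the orange collar between the pads, stripes of orange and blue in line at about (290,210). Unloading 1 mm and turning about 75°.

```bash
python3 -m pendant '[0,0,-1,0,0,0,-1,0.15,0,0,-1,0.3,0,0,-1,0.45,0,0,-1,0.6,0,0,-1,0.75,0,0,-1,0.9,0,0,-1,1.05,0,0,-1,1.2,0,0,-1,1.36]'
python3 -m pendant '[0,0,0,0,0,0,0,0,0,0,0,0,0,0,0,0,0,0,0,0,0,0,0,0,0,0,0,0,0,0,0,0,0,0,0,0,0,0,0,0]'
python3 - <<'E'
from cell import cams
from g import *
import cv2
go([.5413,-.2125,.178])
p,d=cams.read_camera('wrist');cv2.imwrite('pics/w5.png',p[:,:,::-1])
p,d=cams.read_camera('scene');cv2.imwrite('pics/s5.png',cv2.resize(p[190:300,180:310,::-1],None,fx=5,fy=5,interpolation=2))
E
```

```text
time: 7.85
position: [0.541, -0.2131, 0.1796]
orientation: [0.726, 0.687, -0.002, 0.003]
force: [0.6, 0.2, 2.7]
gripper_width: 0.0598
time: 9.1
position: [0.541, -0.2131, 0.1795]
orientation: [0.726, 0.687, -0.002, 0.003]
force: [-0.5, -0.2, 3.1]
gripper_width: 0.0598
t 9.1 pos [ 0.541  -0.2131  0.1795] jaw -3.1 tilt 0.39 j6 -0.49 f [-0.5 -0.2  3.1] w 0.0598
[0.5413, -0.2125, 0.178] -> [0.6 0.3 1.5]
```

View pics/w5.png

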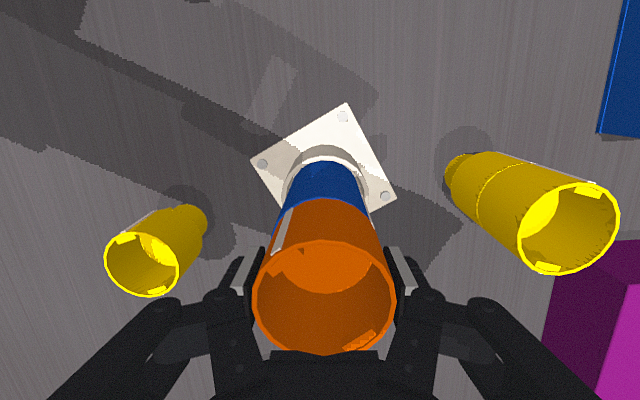

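View pics/s5.png

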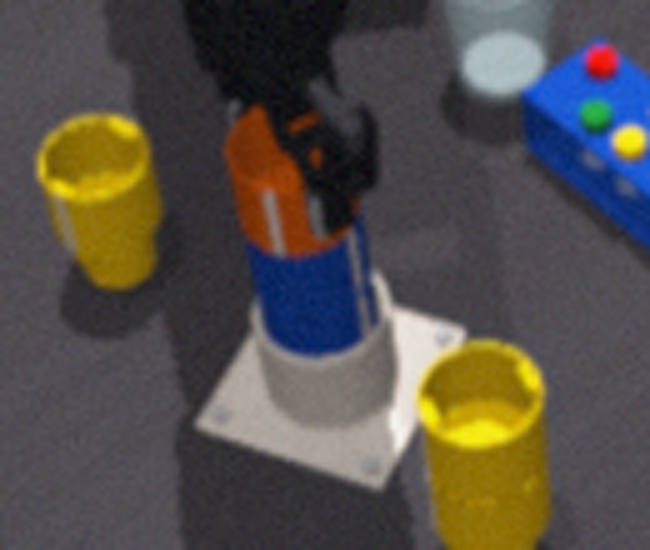

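The orange stripe now sits at zoom (275,220), the blue stripe still at (357,270): turned free. Lifting in a small trial first.

```bash
python3 -m pendant '[0,0,-2,0,0,0,-4,0,0,0,-6,0,0,0,-8,0,0,0,-10,0,0,0,-12,0,0,0,-13,0,0,0,-13,0,0,0,-13,0,0,0,-13,0]'
python3 - <<'E'
from cell import cams
from g import *
import cv2
go([.5413,-.2125,.178])
p,d=cams.read_camera('scene');cv2.imwrite('pics/s6.png',cv2.resize(p[190:300,180:310,::-1],None,fx=5,fy=5,interpolation=2))
E
```

```text
time: 10.45
position: [0.5409, -0.213, 0.1924]
orientation: [0.726, 0.687, -0.002, 0.003]
force: [-0.4, 0.2, -1.3]
gripper_width: 0.0595
t 10.45 pos [ 0.5409 -0.213   0.1924] jaw -3.1 tilt 0.38 j6 -0.49 f [-0.4  0.2 -1.3] w 0.0595
[0.5413, -0.2125, 0.178] -> [ 0.6  0.3 14.4]
```

View pics/s6.png

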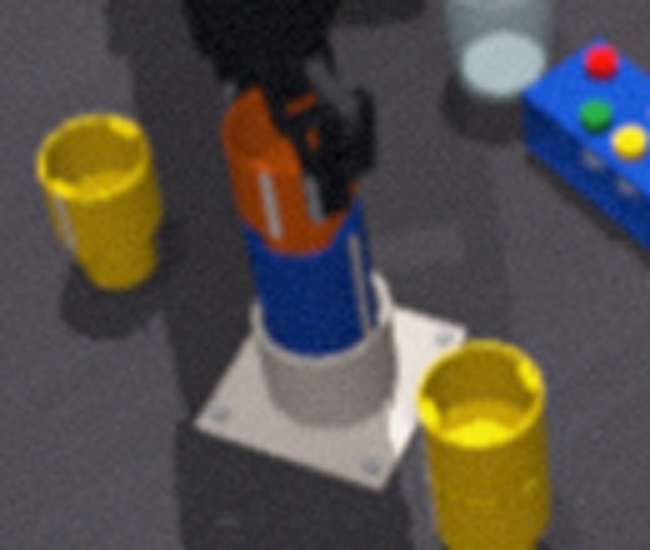

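Force −1.3 N is the cup alone and the blue cups stayed. Lifting on.

```bash
python3 -m pendant '[0,0,-8,0,0,0,-16,0,0,0,-24,0,0,0,-34,0,0,0,-46,0,0,0,-60,0,0,0,-75,0,0,0,-90,0,0,0,-100,0,0,0,-100,0]'
python3 - <<'E'
from cell import cams
from g import *
import cv2
go([.59,0,.295],[.617,.187,.295])
p,d=cams.read_camera('scene');cv2.imwrite('pics/s7.png',p[:,:,::-1])
E
```

```text
time: 11.75
position: [0.5412, -0.2126, 0.2938]
orientation: [0.726, 0.687, -0.002, 0.004]
force: [-0.2, -0.0, -1.6]
gripper_width: 0.0596
t 11.75 pos [ 0.5412 -0.2126  0.2938] jaw -3.1 tilt 0.47 j6 -0.49 f [-0.2 -0.  -1.6] w 0.0596
[0.59, 0, 0.295] -> [214.9  37.   -2.8]
[0.617, 0.187, 0.295] -> [403.1  53.7  -4.2]
```

View pics/s7.png

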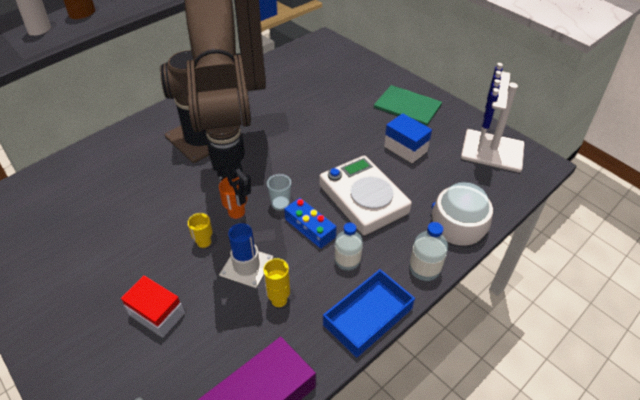

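Orange cup held clear at (232,197), blue nest still in its stand at (241,243). Carrying to above the pan.

```bash
python3 -m pendant '[25,4,-3,0,65,10,-3,0,115,17,-3,0,165,25,-3,0,215,33,-4,0,265,40,-4,0,315,46,-4,0,360,51,-4,0,390,54,-4,0,403,55,-4,0]'
python3 -m pendant '[0,0,0,0,0,0,0,0,0,0,0,0,0,0,0,0,0,0,0,0,0,0,0,0,0,0,0,0,0,0,0,0,0,0,0,0,0,0,0,0]'
python3 - <<'E'
from cell import cams
from g import *
import cv2
go([.619,.187,.160],[.619,.187,.1455])
for n in ['wrist','scene']:
    i=cams.camera_info(n);p,d=cams.read_camera(n);cv2.imwrite(f'pics/{n}8.png',p[:,:,::-1]);np.savez(f'pics/{n}8.npz',p=p,d=d,K=i['camera_matrix'],D=i['distortion'],R=i['R'],t=i['t'])
E
```

```text
time: 13.05
position: [0.6175, 0.1885, 0.2927]
orientation: [0.726, 0.688, -0.003, 0.002]
force: [-0.4, -0.8, -1.3]
gripper_width: 0.0597
time: 14.3
position: [0.6175, 0.1885, 0.2927]
orientation: [0.726, 0.688, -0.003, 0.002]
force: [0.3, -0.1, -0.6]
gripper_width: 0.0592
t 14.3 pos [0.6175 0.1885 0.2927] jaw -3.0 tilt 0.42 j6 0.2 f [ 0.3 -0.1 -0.6] w 0.0592
[0.619, 0.187, 0.16] -> [ -0.5   1.7 132.7]
[0.619, 0.187, 0.1455] -> [ -0.4   1.7 147.2]
```

View pics/wrist8.png

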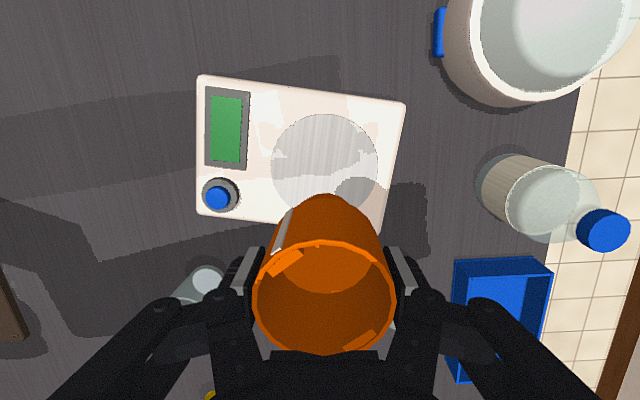

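View pics/scene8.png

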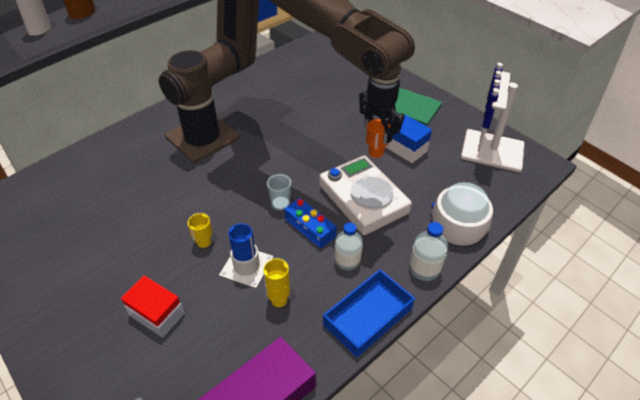

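The cup hangs over the pan (wrist view pan centre at (324,165), seen obliquely past the cup). Descending to ~5 mm above the pan.

```bash
python3 -m pendant '[0,1,25,0,0,2,50,0,0,2,75,0,0,2,95,0,0,2,112,0,0,2,125,0,0,2,133,0,0,2,138,0,0,2,141,0,0,2,142,0]'
python3 -m pendant '[0,0,0,0,0,0,0,0,0,0,0,0,0,0,0,0,0,0,0,0,0,0,0,0,0,0,1,0,0,0,1.5,0,0,0,2,0,0,0,2,0]'
python3 - <<'E'
from cell import cams
from g import *
from h import *
go()
for n in ['scene','wrist']:
    i=cams.camera_info(n);p,d=cams.read_camera(n);cv2.imwrite(f'pics/{n}9.png',p[:,:,::-1]);np.savez(f'pics/{n}9.npz',p=p,d=d,K=i['camera_matrix'],D=i['distortion'],R=i['R'],t=i['t'])
cv2.imwrite('pics/s9z.png',cv2.resize(cv2.imread('pics/scene9.png')[120:240,300:430],None,fx=5,fy=5,interpolation=2))
E
```

```text
time: 15.65
position: [0.6195, 0.1875, 0.151]
orientation: [0.726, 0.688, -0.003, 0.002]
force: [0.5, -0.1, -1.0]
gripper_width: 0.0596
time: 16.9
position: [0.6195, 0.1874, 0.1489]
orientation: [0.726, 0.688, -0.003, 0.002]
force: [0.0, 0.2, -0.5]
gripper_width: 0.0596
t 16.9 pos [0.6195 0.1874 0.1489] jaw -3.0 tilt 0.42 j6 0.2 f [ 0.   0.2 -0.5] w 0.0596
```

View pics/s9z.png

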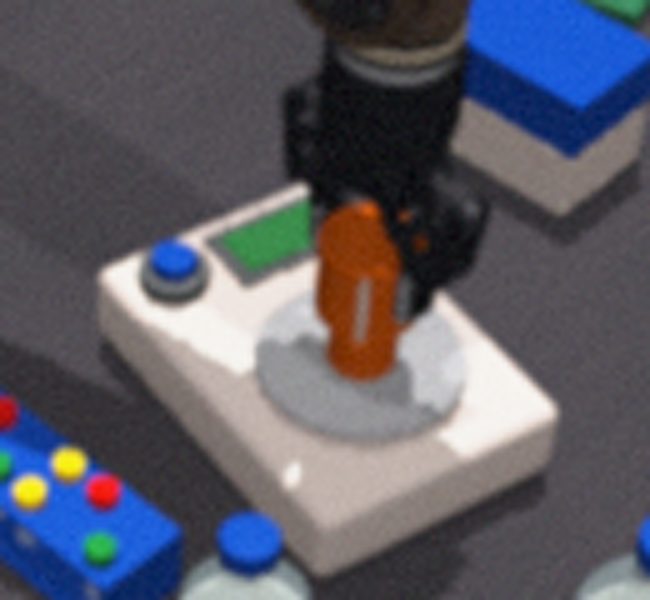

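View pics/wrist9.png

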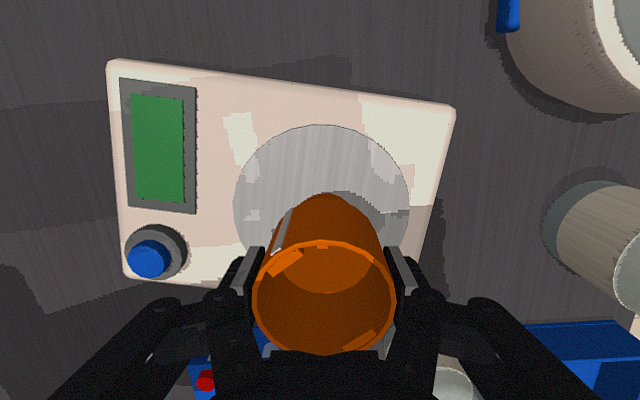

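The foot is centred over the pan (zoom (360,368) against pan centre (360,362)), a few mm above it. Feeling down slowly.

```bash
python3 -m pendant '[0,0,0.4,0,0,0,0.8,0,0,0,1.2,0,0,0,1.6,0,0,0,2,0,0,0,2.3,0,0,0,2.6,0,0,0,2.6,0,0,0,2.6,0,0,0,2.6,0]'
```

```text
time: 18.25
position: [0.6195, 0.1874, 0.1464]
orientation: [0.726, 0.688, -0.003, 0.003]
force: [0.1, 0.4, -1.7]
gripper_width: 0.0595
```

```bash
python3 -m pendant '[0,0,0.3,0,0,0,0.6,0,0,0,0.9,0,0,0,1.2,0,0,0,1.2,0,0,0,1.2,0,0,0,1.2,0,0,0,1.2,0,0,0,1.2,0,0,0,1.2,0]'
```

```text
time: 19.5
position: [0.6196, 0.1874, 0.1455]
orientation: [0.726, 0.688, -0.003, 0.003]
force: [-2.3, -0.2, 3.8]
gripper_width: 0.0594
```

Contact at +3.8 N. Releasing.

```bash
python3 -m pendant '[0,0,0,0,0,0,0,0,0,0,0,0,0,0,0,0,0,0,0,0,0,0,0,0,0,0,0,0,0,0,0,0,0,0,0,0,0,0,0,0]' 85
python3 - <<'E'
from cell import cams
from g import *
from h import *
go()
for n in ['scene','wrist']:
    i=cams.camera_info(n);p,d=cams.read_camera(n);cv2.imwrite(f'pics/{n}10.png',p[:,:,::-1]);np.savez(f'pics/{n}10.npz',p=p,d=d,K=i['camera_matrix'],D=i['distortion'],R=i['R'],t=i['t'])
cv2.imwrite('pics/s10z.png',cv2.resize(cv2.imread('pics/scene10.png')[120:240,300:430],None,fx=5,fy=5,interpolation=2))
E
```

```text
time: 20.75
position: [0.6196, 0.1874, 0.1456]
orientation: [0.726, 0.688, -0.003, 0.003]
force: [0.5, 0.3, -0.3]
gripper_width: 0.0847
t 20.75 pos [0.6196 0.1874 0.1456] jaw -3.0 tilt 0.41 j6 0.2 f [ 0.5  0.3 -0.3] w 0.0847
```

View pics/s10z.png

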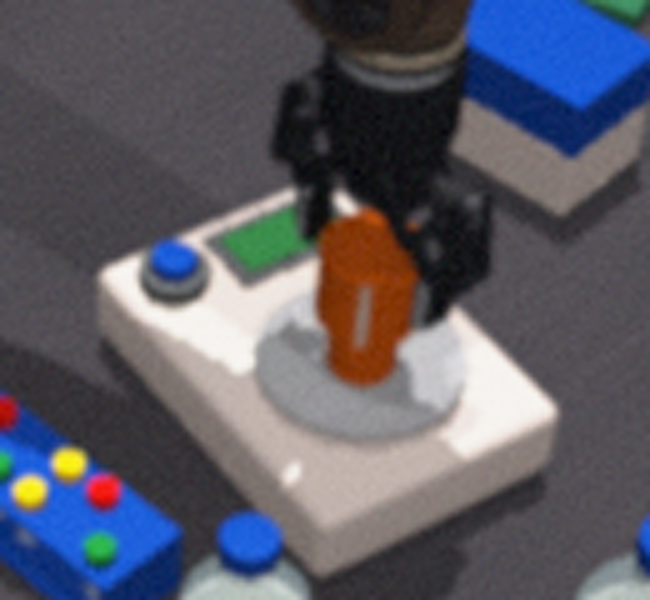

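View pics/wrist10.png

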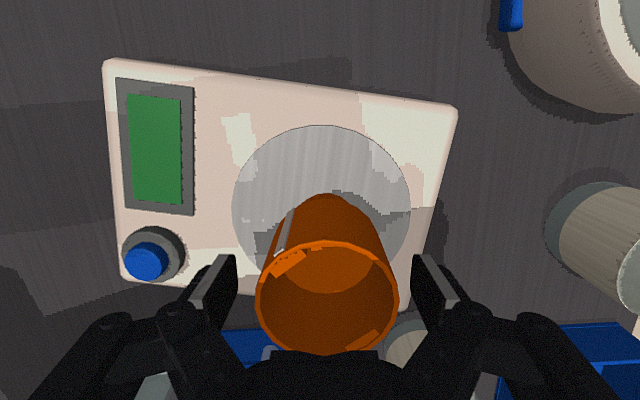

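Cup stands upright on the pan, jaws clear of it on both sides. Up, then look again at the cup and button.

```bash
python3 -m pendant '[0,0,-10,0,0,0,-25,0,0,0,-45,0,0,0,-70,0,0,0,-95,0,0,0,-110,0,0,0,-115,0,0,0,-115,0,0,0,-115,0,0,0,-115,0]'
python3 - <<'E'
from cell import cams
from g import *
from h import *
go([.4905,.162,.26],[.4905,.162,.115])
for n in ['scene','wrist','top']:
    i=cams.camera_info(n);p,d=cams.read_camera(n);cv2.imwrite(f'pics/{n}11.png',p[:,:,::-1]);np.savez(f'pics/{n}11.npz',p=p,d=d,K=i['camera_matrix'],D=i['distortion'],R=i['R'],t=i['t'])
c=load('wrist11');X=cloud(c);H=hsv(c);h,s,v=[H[...,i].astype(int) for i in range(3)]
box=(X[...,0]>.44)&(X[...,0]<.54)&(X[...,1]>.11)&(X[...,1]<.21)&(X[...,2]<.1)&(X[...,2]>.06)
b=box&(h>100)&(h<125)&(s>120);P=X[b];print('btn',b.sum(),np.percentile(P,[2,50,98],axis=0).round(4) if b.sum() else '')
o=(h>3)&(h<18)&(s>140)&(v>50)&(X[...,2]>.155)&(X[...,2]<.17);P=X[o];print('cup rim',o.sum(),circ(P[:,:2]),np.percentile(P[:,2],98))
E
```

```text
time: 22.1
position: [0.6192, 0.1882, 0.2593]
orientation: [0.726, 0.688, -0.003, 0.002]
force: [0.1, -0.2, -1.0]
gripper_width: 0.0847
t 22.1 pos [0.6192 0.1882 0.2593] jaw -3.0 tilt 0.44 j6 0.2 f [ 0.1 -0.2 -1. ] w 0.0847
[0.4905, 0.162, 0.26] -> [ -32.9 -127.1   -0.2]
[0.4905, 0.162, 0.115] -> [ -31.8 -126.9  144.8]
btn 562 [[0.4788 0.1499 0.0699]
 [0.4919 0.163  0.0788]
 [0.503  0.1744 0.0805]]
cup rim 1237 (array([0.6201025 , 0.18610913]), np.float64(0.027593823835753793)) 0.1621309227898767
```

View pics/wrist11.png

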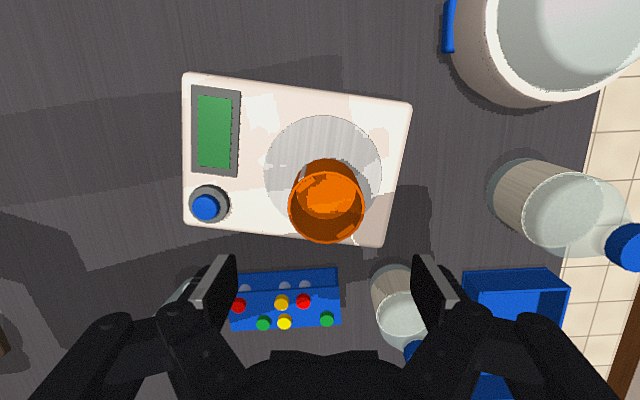

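Cup rim centre (0.620, 0.186) at z 0.162, so it stands square on the pan; button top centre (0.491, 0.162), z ≈ 0.079. Moving over the button with the fingers shut.

```bash
python3 -m pendant '[-8,-30,0,0,-16,-62,0,0,-24,-95,0,0,-32,-127,0,0,-32,-127,20,0,-32,-127,45,0,-32,-127,75,0,-32,-127,105,0,-32,-127,130,0,-32,-127,143,0]' 0
python3 -m pendant '[0,0,0,0,0,0,0,0,0,0,0,0,0,0,0,0,0,0,0,0,0,0,0,0,0,0,0,0,0,0,0,0,0,0,0,0,0,0,0,0]' 0
python3 - <<'E'
from cell import cams
from g import *
from h import *
go([.491,.162,.1015])
for n in ['scene','wrist']:
    p,d=cams.read_camera(n);cv2.imwrite(f'pics/{n}12.png',p[:,:,::-1])
cv2.imwrite('pics/s12z.png',cv2.resize(cv2.imread('pics/scene12.png')[120:240,300:430],None,fx=5,fy=5,interpolation=2))
E
```

```text
time: 23.5
position: [0.49, 0.1618, 0.1158]
orientation: [0.726, 0.688, -0.004, 0.002]
force: [-0.7, 0.3, -1.0]
gripper_width: -0.0002
time: 24.75
position: [0.49, 0.1618, 0.1158]
orientation: [0.726, 0.688, -0.004, 0.002]
force: [0.1, -0.2, -0.7]
gripper_width: -0.0003
t 24.75 pos [0.49   0.1618 0.1158] jaw -3.0 tilt 0.48 j6 0.18 f [ 0.1 -0.2 -0.7] w -0.0003
[0.491, 0.162, 0.1015] -> [ 0.4  1.  14.3]
```

View pics/s12z.png

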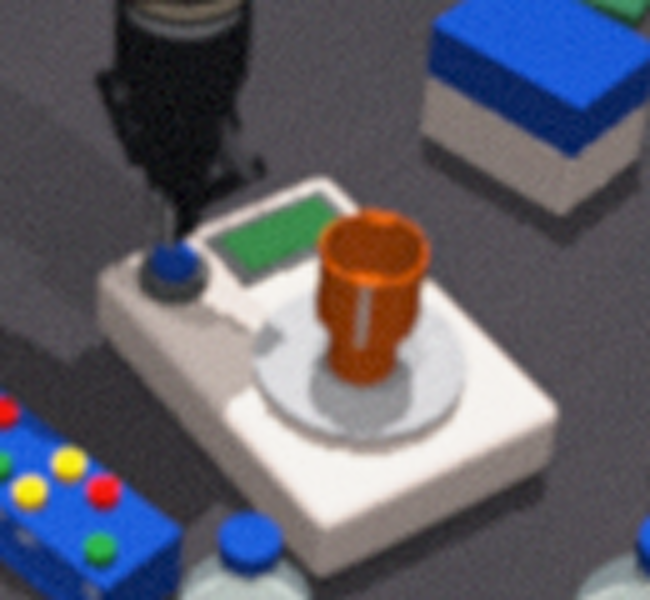

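View pics/wrist12.png

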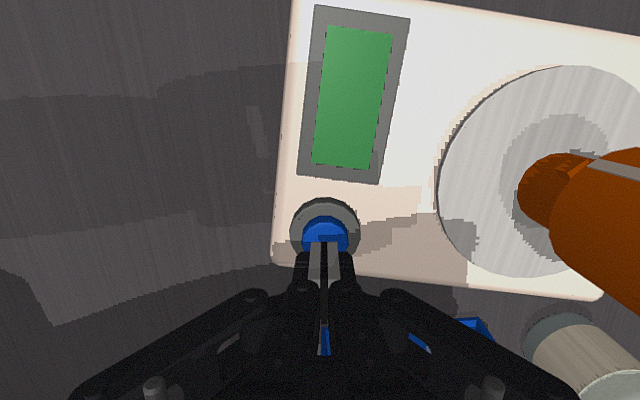

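Fingertips stand just over the button (zoom (178,245); wrist (323,240)); the cup stands free. Pressing in steps while watching the force.

```bash
python3 -m pendant '[0,1,4,0,0,1,8,0,0,1,11,0,0,1,14,0,0,1,15,0,0,1,16,0,0,1,17,0,0,1,17,0,0,1,17,0,0,1,17,0]' 0
```

```text
time: 26.1
position: [0.4909, 0.1616, 0.0988]
orientation: [0.726, 0.688, -0.004, 0.002]
force: [-1.9, 0.3, 2.1]
gripper_width: -0.0
```

```bash
python3 -m pendant '[0,0,1,0,0,0,2,0,0,0,3,0,0,0,3.5,0,0,0,4,0,0,0,4,0,0,0,4,0,0,0,4,0,0,0,4,0,0,0,4,0]' 0
```

```text
time: 27.35
position: [0.491, 0.1616, 0.0959]
orientation: [0.725, 0.688, -0.004, 0.001]
force: [-5.1, 0.2, 8.1]
gripper_width: -0.0003
```

```bash
python3 -m pendant '[0,0,0.5,0,0,0,1,0,0,0,1.5,0,0,0,2,0,0,0,2,0,0,0,2,0,0,0,2,0,0,0,2,0,0,0,2,0,0,0,2,0]' 0; python3 - <<'E'
from cell import cams
import cv2
p,d=cams.read_camera('scene');cv2.imwrite('pics/s13z.png',cv2.resize(p[120:240,300:430,::-1],None,fx=5,fy=5,interpolation=2))
E
```

```text
time: 28.6
position: [0.4911, 0.1616, 0.0959]
orientation: [0.725, 0.688, -0.005, 0.001]
force: [-7.4, -1.3, 13.3]
gripper_width: -0.0002
```

View pics/s13z.png

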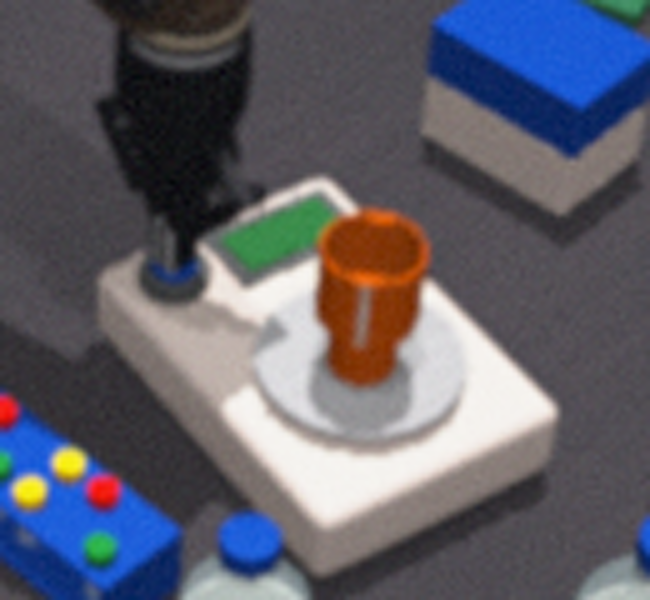

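Hard stop: no further travel while the force rises to 13 N, and the button at (172,272) is sunk. Retreating and checking.

```bash
python3 -m pendant '[0,0,-5,0,0,0,-15,0,0,0,-35,0,0,0,-60,0,0,0,-90,0,0,0,-120,0,0,0,-140,0,0,0,-150,0,0,0,-150,0,0,0,-150,0]' 0
python3 -m pendant '[0,0,0,0,0,0,0,0,0,0,0,0,0,0,0,0,0,0,0,0,0,0,0,0,0,0,0,0,0,0,0,0,0,0,0,0,0,0,0,0]' 0
python3 - <<'E'
from cell import cams
from g import *
from h import *
go()
for n in ['scene','wrist']:
    i=cams.camera_info(n);p,d=cams.read_camera(n);cv2.imwrite(f'pics/{n}14.png',p[:,:,::-1]);np.savez(f'pics/{n}14.npz',p=p,d=d,K=i['camera_matrix'],D=i['distortion'],R=i['R'],t=i['t'])
for n in ['wrist14','scene14']:
    c=load(n);X=cloud(c);H=hsv(c);h,s,v=[H[...,i].astype(int) for i in range(3)]
    near=(abs(X[...,0]-.62)<.08)&(abs(X[...,1]-.187)<.08)
    o=near&(h>3)&(h<18)&(s>140)&(v>50)&(X[...,2]>.155)&(X[...,2]<.17);P=X[o];print('cup rim',o.sum(),circ(P[:,:2]),np.percentile(P[:,2],98))
    b=(abs(X[...,0]-.491)<.03)&(abs(X[...,1]-.162)<.03)&(h>100)&(h<125)&(s>120)&(X[...,2]<.1);print('btn z',np.median(X[b][:,2]) if b.sum() else None)
a,b=cv2.imread('pics/scene0.png').astype(int),cv2.imread('pics/scene14.png').astype(int)
E
```

```text
time: 29.9
position: [0.4914, 0.1628, 0.2446]
orientation: [0.725, 0.688, -0.006, 0.001]
force: [0.8, -0.5, 0.9]
gripper_width: -0.0005
time: 31.15
position: [0.4913, 0.1628, 0.2445]
orientation: [0.725, 0.688, -0.006, 0.0]
force: [0.5, -0.0, -0.7]
gripper_width: 0.0001
t 31.15 pos [0.4913 0.1628 0.2445] jaw -3.0 tilt 0.65 j6 0.18 f [ 0.5 -0.  -0.7] w 0.0001
cup rim 1948 (array([0.6193676 , 0.18606259]), np.float64(0.027704352914694513)) 0.16197716494171566
btn z 0.07889948332350169
cup rim 107 (array([0.6237173 , 0.18498026]), np.float64(0.027856923628572228)) 0.16452769554908894
btn z 0.07709906641380392
```

View pics/scene14.png

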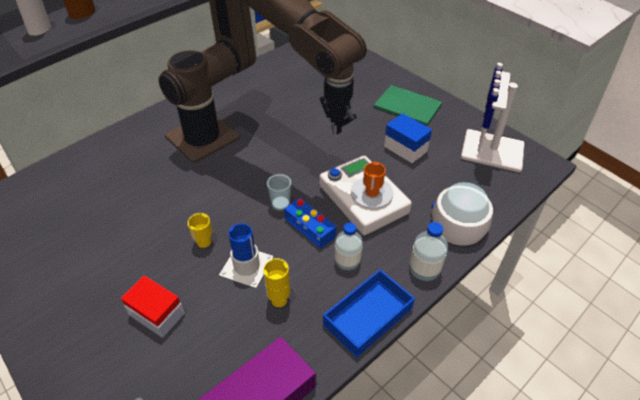

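Cup upright on the pan at (374,182), button up again at (335,174), nest in its stand at (241,245), bystanders where they were. Handing in.

```bash
python3 -c "
from cell import robot
print(robot.close_job())"
```

```text
the job is handed in; nothing more can be done
None
```

The orange cup is standing on the balance pan, the tare button has been pressed, and I handed the job in at about 31 s of the 54 s allowed. No verdict was reported, so success rests on the checks below.

**What I did:**
- I gripped the orange collar, turned it about 78° with 1 mm of lift, and drew it straight out. The wrist force during the lift was about 1.3 N, roughly the weight of the cup alone.
- I lowered the cup slowly until it touched the pan at about 3.8 N, then let go.
- I pressed the button with the closed fingers until it stopped moving. The force then rose to 13 N with no further travel, which I took as fully down.

**Last checks:**
- **Cup:** its rim is centred at (0.619, 0.186) and 0.162 m high, as expected for a cup standing upright on the pan. That is about 2–4 mm from where I measured the pan's centre.
- **Button:** it is back up, at 0.079 m as before.
- **Blue cups and bystanders:** by eye in the last scene picture, the blue cups are in their stand and the bystanders have not moved. I did not measure this.
- **Robot:** the arm is well clear and touches nothing.

**Disagreement:** the cameras differed by 2–5 mm in x on the pan and the cup. That is within the calibration error and well inside the 42 mm limit. No check failed.

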